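Roll down a strip of tube caps and close the sample rack

ROBOT

A 6-joint arm with a two-finger parallel gripper is mounted at the origin on a cart in front of the work surface, level with it; the furniture and walls round the work are solid. World frame = base frame: x ahead of the robot, y to its left, z up, the work surface at z = 0. Lengths are in m, angles in rad, forces in N, time in s.
With the tool pointing down it reaches from about 0.35 to 0.85 m from the base axis. Payload 8.1 kg.
Tool frame: the origin (TCP) lies at the very end of the fingers, on their centre line; the grasp point (between the pads) lies 19 mm behind it; x points along the fingers, y is the direction in which the jaws open and shut, and the axes are right-handed (so a half turn about x gives the same grasp; the last joint's range is limited). The gripper opens to 93 mm and grips with 3 to 60 N. Pads are 15 mm wide; open, the fingers measure 128 mm over their backs; the gripper's body (75 mm by 188 mm) begins 65 mm behind the grasp point.
Start: joints at [1.094, 0.13, 1.488, -0, 1.523, -0.085], TCP at [0.229, 0.555, 0.219] pointing down, gripper open.
Joint ranges: [-2.96, 2.96], [-0.89, 2.26], [0.02, 2.5], [-1.34, 4.48], [0, 2.73], [-2.66, 2.66]. Speed limits (rad/s): [2.39, 2.39, 2.79, 3.14, 3.14, 3.14].

INTERFACE

Orientations are given as a rotation vector (axis times angle).
In Python, from plant import * gives the robot as it stands. The module is installed in compiled form; this text tells all that it offers.
- The arm moves only by the tool apply_moves, never from a script. Its argument "series" is a list of rows, each an object with "jaw": the gripper's target within -1 to 1 (shut at 1, half-way at 0, fully open at -1); "linear": the shift along the tool's x, y, z normalised to -1 to 1, where 1 is 0.6 m, a list of three; "roll": the turn about the tool's x normalised to -1 to 1, where 1 is 30 degrees. A call has 1 to 20 rows; each row is the pose to reach, as a shift and turn from the pose measured when the call began, along the tool's axes at that moment; what a row does not reach only later rows make up. A row lasts 1/8 s, in which the tool goes at most 62.5 mm and 10.7 degrees, less where a joint would pass 70% of its speed; a pose out of reach is approached as far as the arm can. A call with a number of a shift or a turn outside -1 to 1 is refused whole. A call with a gripper value outside its range is refused whole. The fingers move at their own pace and stop on an object; "force" is the grip in N (left out, the last holds). Time passes only in rows, so rows that repeat a pose let the fingers close. It gives the time, the measured TCP pose, the force and the opening at its end, in the units of the state.
- read_state(): the state, without advancing time (a new reading comes with each control period).
- read_camera(name): name is "scene" or "top" or "wrist"; returns a dict with "pixels" (384x512x3 uint8, blue, green, red), "intrinsics" (3x3 intrinsics, pixels), "rvec" (rotation vector, rad) and "tvec" (3), from world to camera coordinates, as OpenCV has them; the wrist camera has in their place "tool_from_camera" (4x4, takes a point from camera to tool coordinates, whose origin is the TCP and whose axes are the tool frame's). Camera axes: x right, y down, z forward; pixel columns grow to the right and rows downward; lengths in m; the calibration is good to about 2 mm. A picture is of the moment at which its call begins: read the wrist's pose just before it. There is no depth.
- close_job(): hands the job in, once; it reports no verdict.
The state is a dict: "t": time; "q": joint angles; "dq": joint speeds; "joint_torque": joint torques, N m; "tool_pos": TCP position; "orientation": TCP orientation; "force": force on the tool from outside, world axes, zero at the start; "wrist_torque": the same for the moment, N m; "opening": finger opening in m.
Only numpy, scipy, OpenCV 4.12 (cv2) and the standard library are available. Lean on these libraries where they do the work, as an engineer would, in place of code of your own. Each camera call takes 0.05 s, during which the arm holds its last target. There are 200 camera calls.

TASK

One strip of tubes in the rack still has its orange caps sitting loose: take the hand roller from its holder and roll it along the strip with firm pressure until all eight caps are fully home, level with the blue ones, keeping your fingers off the caps. Then hang the roller back in its holder and, last, shut the rack's clear lid, leaving the other things on the bench alone.

Things in the scene. Friction and masses are not known exactly. Their poses are not given: they have to be found in the camera images.
- cap_roller: Hand roller, 118 mm tall, about 0.16 kg, hanging upright in its grey holder. Origin: lowest point of the wheel; z up along the handle, x along the axle: it rolls along its y. Cream wheel 32 mm in diameter, 24 mm wide; steel finger guard plate 44 (x) by 58 (y) mm at z 42 to 47; teal handle 26 (x) by 20 (y) mm, z 52 to 118 (grip at z 85 to 95; gripped along y it best resists tipping as it rolls).
- holder_seat (a point): Where the roller's origin lies, 12 mm above the worktop, when it hangs parked in the holder; axes as the parked roller's (half a turn about z also fits). The ends of the guard plate rest on the holder's side walls, the wheel hanging free between them with 5 mm to spare each way along y and 3 mm along x.
- strip_rack: White tube rack, 128 (x) by 86 (y) mm, fixed. Origin: centre of its underside, z up; deck 46 mm up. Holds four tube strips running along its y, at its x = -49.5, -31.5, -13.5 and 4.5 mm: three with blue caps already seated, one with loose orange caps, in changing order. The clear lid is hinged at the +x end, to the right (hinge line x = 64.5, z = 46 mm) and stands open, leaning out past upright.
- open_strip: The strip still to be sealed, fixed in the rack: eight tubes along its y at 9 mm pitch, with eight orange caps 8 mm across. Origin: middle of the strip on the deck (46 mm above the worktop), axes as the rack's. A seated cap's flat top is 6.5 mm above the origin, level with the blue ones (nearest strip 18 mm away); a quite loose one 10.5 mm.
- strip_start (a point): Centre of cap 1, at the -y end of the open strip, at the height of the tube rim (seated cap top is 2.5 mm above it).
- strip_finish (a point): Centre of cap 8, at the +y end of the open strip, at the height of the tube rim (seated cap top is 2.5 mm above it).
- rack_lid (a joint): Angle of the clear lid: 0 shut, 1.95 rad at its open stop; it starts at 1.75 or more. 60 g on a nearly free hinge: pushed over from outside past upright, to below about 1.3 rad, it falls softly shut by itself.
- lid_edge (a point): Middle of the lid's free edge, 127 mm from the hinge line; the lid is 84 mm wide, with a thumb lip (26 mm wide) standing out 4 mm beyond the edge. The skirt round the lid is 10 mm deep, towards the rack's inside.
- cap_1 (a joint): How far cap 1 of the open strip (first, at its -y end) is pushed into its tube: 0 loose, 0.004 m fully home. Takes about 4 N to push, and stays where it is left.
- cap_2 (a joint): How far cap 2 of the open strip (9 mm from cap 1 towards +y) is pushed into its tube: 0 loose, 0.004 m fully home. Takes about 4 N to push, and stays where it is left.
- cap_3 (a joint): How far cap 3 of the open strip (18 mm from cap 1 towards +y) is pushed into its tube: 0 loose, 0.004 m fully home. Takes about 4 N to push, and stays where it is left.
- cap_4 (a joint): How far cap 4 of the open strip (27 mm from cap 1 towards +y) is pushed into its tube: 0 loose, 0.004 m fully home. Takes about 4 N to push, and stays where it is left.
- cap_5 (a joint): How far cap 5 of the open strip (36 mm from cap 1 towards +y) is pushed into its tube: 0 loose, 0.004 m fully home. Takes about 4 N to push, and stays where it is left.
- cap_6 (a joint): How far cap 6 of the open strip (45 mm from cap 1 towards +y) is pushed into its tube: 0 loose, 0.004 m fully home. Takes about 4 N to push, and stays where it is left.
- cap_7 (a joint): How far cap 7 of the open strip (54 mm from cap 1 towards +y) is pushed into its tube: 0 loose, 0.004 m fully home. Takes about 4 N to push, and stays where it is left.
- cap_8 (a joint): How far cap 8 of the open strip (last, at its +y end) is pushed into its tube: 0 loose, 0.004 m fully home. Takes about 4 N to push, and stays where it is left.
- bench_timer: White bench countdown timer, 64 x 68 x 21 mm, loose; leave it alone. Origin: centre of its underside.
- forceps: Steel forceps, 128 mm long, lying loose; leave them alone. Origin: centre of the underside.
- specimen_cup_2: Specimen cup with a yellow lid, 65 mm across, 74 mm tall, loose; leave it alone. Origin: centre of its underside.
- marker_2: Marker with a red cap, 132 mm long, lying loose; leave it alone. Origin: centre of the underside.
- roller_holder: Grey fixed holder for the roller, foot 84 x 82 mm. Origin: centre of its underside, z up. Two side walls at y = 21 to 28 and -21 to -28 mm, rim 54 mm up, run along x; back wall on the +x side, inner face at x = 25 mm, same height; in front (-x) only a sill 21 mm high.

How it is judged:
On the way, in this order (a step that is already met when the one before it is completed fails the run):
1. the roller presses on the open strip (contact force between cap_roller and open_strip above 3 N), for 0.05 s.
2. all eight orange caps are fully home (value of joint each of cap_1, cap_2, cap_3, cap_4, cap_5, cap_6, cap_7, cap_8 above 0.003 m), for 0.2 s.
3. the roller hangs in its holder again, let go (distance between cap_roller and holder_seat below 0.01 m and angle between cap_roller's own z axis and vertical below 0.12 rad and linear speed of cap_roller below 0.03 m/s and contact force between the fingers and cap_roller below 0.2 N), for 0.2 s.
4. the rack's lid is shut (value of joint rack_lid below 0.06 rad), for 0.2 s.
At the end, for the whole second after the job is handed in: All eight caps pushed at least 3 of their 4 mm in; the lid shut (angle under 0.06 rad) and still; the roller hanging at rest in its holder, its origin within 10 mm of holder_seat and upright within 0.12 rad, not held (all of step 2 and all of step 3 and value of joint rack_lid below 0.06 rad and velocity of joint rack_lid below 0.1 rad/s); the robot touches nothing.
It fails at once if fingers or arm touch the caps or tubes of the open strip (contact force between any of the fingers, the arm and open_strip above 1 N).
It fails at once if the roller crushes the strip (over 60 N) (contact force between cap_roller and open_strip above 60 N).
It fails at once if the timer, forceps, specimen cup or red marker is pushed away (over 20 mm) (distance of any of bench_timer, forceps, specimen_cup_2, marker_2 from where it was at the start of the episode above 0.02 m).
It also fails if it takes over 70 s, if anything falls off the work surface, if the arm or the gripper's body presses on something with over 40 N, if the wrist force passes 120 N, or if a joint passes its speed limit or range.

## Working session

There is one attempt and no reset: what is moved stays moved. The work goes in short steps, Python scripts to look and compute and a tool call to move; the robot and the scene stay as the last step left them, time stands still between calls to the robot, and variables do not carry over. Pictures are saved under pics/ and viewed, about 8 in all and at most 12, crops included, and the job is handed in when it is done.

Besides the shell and the picture viewer there is one more tool, called after "Emit:" as name(argument=value, ...), one argument or row to a line, values as JSON. apply_moves: Moves the arm, as the interface text tells. Its arguments: {"type":"object","properties":{"series":{"type":"array"},"force":{"type":"number"}},"required":["series"]}

```bash
mkdir -p pics
cat > h.py <<'E'
from plant import *
import numpy as np, cv2, pickle
from scipy.spatial.transform import Rotation as R
def snap(name,fn):
    s=read_state(); c=read_camera(name); cv2.imwrite('pics/'+fn+'.png',c['pixels'])
    K=np.array(c['intrinsics'])
    if name=='wrist':
        T=np.array(c['tool_from_camera']); Rt=R.from_rotvec(s['orientation']).as_matrix()
        Rc=Rt@T[:3,:3]; o=Rt@T[:3,3]+s['tool_pos']
    else:
        Rw=R.from_rotvec(np.ravel(c['rvec'])).as_matrix(); Rc=Rw.T; o=-Rw.T@np.ravel(c['tvec'])
    pickle.dump((K,Rc,o),open('pics/'+fn+'.pkl','wb')); return c
def at(fn,u,v,z):
    K,Rc,o=pickle.load(open('pics/'+fn+'.pkl','rb'))
    d=Rc@np.linalg.inv(K)@np.array([u,v,1.]); return o+d*(z-o[2])/d[2]
def proj(fn,P):
    K,Rc,o=pickle.load(open('pics/'+fn+'.pkl','rb'))
    p=K@(Rc.T@(np.asarray(P)-o)); return p[:2]/p[2]
E
python3 - <<'E'
from h import *
for n in('scene','top'): snap(n,n+'0')
s=read_state(); print(s); print(R.from_rotvec(s['orientation']).as_matrix().round(3))
for n in('scene0','top0'): print(pickle.load(open(f'pics/{n}.pkl','rb')))
E
```

```text
{'t': 0.1, 'q': array([ 1.09357918e+00,  1.31092557e-01,  1.48917823e+00,  1.69785710e-05,
        1.52299847e+00, -8.53982177e-02]), 'dq': array([ 0.00099797, -0.00191964, -0.00385437, -0.00030724,  0.00021915,
        0.00072072]), 'joint_torque': array([ 1.15577965e-03, -5.61344111e+01, -4.93093586e+01,  7.70844170e-02,
        2.91673344e-02, -3.93340042e-05]), 'tool_pos': array([0.22885589, 0.55407952, 0.21768391]), 'orientation': array([ 0.30613038,  1.54933555, -0.3086665 ]), 'force': array([-0.08391597,  0.87788888, -0.86283858]), 'wrist_torque': array([-0.00918727,  0.0554795 , -0.01434488]), 'opening': 0.09269366504133085}
[[-0.001  0.382  0.924]
 [-0.001  0.924 -0.382]
 [-1.    -0.002 -0.   ]]
(array([[396.25624718,   0.        , 257.24134674],
       [  0.        , 396.25624718, 194.45602219],
       [  0.        ,   0.        ,   1.        ]]), array([[ 0.69077068, -0.30560335,  0.65531859],
       [-0.72289957, -0.31178013,  0.61661119],
       [ 0.01587687, -0.89966646, -0.4362891 ]]), array([-0.25121133, -0.80731365,  0.49470182]))
(array([[440.70568934,   0.        , 255.83961542],
       [  0.        , 440.70568934, 191.18418157],
       [  0.        ,   0.        ,   1.        ]]), array([[ 0.02421155, -0.99533553,  0.09338624],
       [-0.99970504, -0.02392735,  0.00416194],
       [-0.00190804, -0.09345947, -0.99562126]]), array([ 0.31941807, -0.19619346,  1.07479157]))
```

View pics/top0.png

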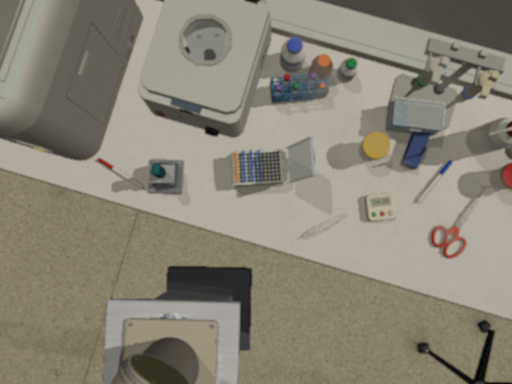

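View pics/scene0.png

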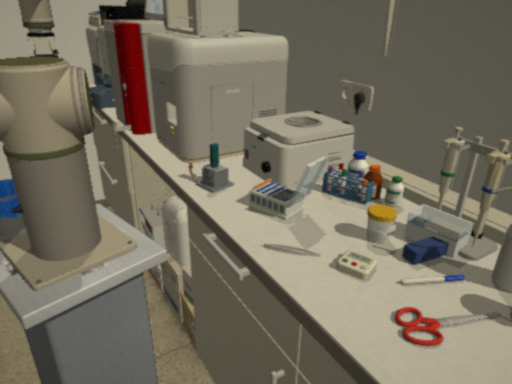

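The top view shows the rack at about (260,168), with its orange strip at the left end and the lid to the right. The holder with the roller is at (165,176), the marker at (120,172) and the forceps at (323,226). In the scene view the roller stands upright with its teal handle.

Run:
```python
from h import *
a=cv2.imread('pics/top0.png')[130:220,90:350]
a=cv2.resize(a,None,fx=3,fy=3,interpolation=cv2.INTER_CUBIC); cv2.imwrite('pics/crop0.png',a)
for u,v,z in((237,168,.05),(165,176,.05),(158,170,.13),(260,168,.05)): print(at('top0',u,v,z))
```

```text
[ 0.46912229 -0.14637562  0.05      ]
[0.4461619  0.02182985 0.05      ]
[0.4489776  0.02052794 0.13      ]
[ 0.47041428 -0.20034841  0.05      ]
```

View pics/crop0.png

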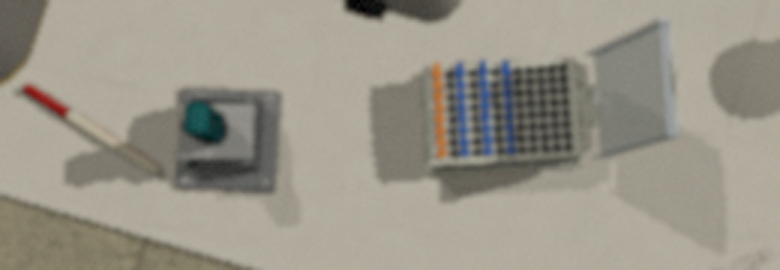

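Emit:
apply_moves(
  series=[
    {"jaw":-1,"linear":[-0.1,-0.2,0.18],"roll":-0.35},
    {"jaw":-1,"linear":[-0.13,-0.7,0.63],"roll":-0.75},
    {"jaw":-1,"linear":[-0.13,-0.7,0.63],"roll":-0.75},
    {"jaw":-1,"linear":[-0.13,-0.7,0.63],"roll":-0.75},
    {"jaw":-1,"linear":[-0.13,-0.7,0.63],"roll":-0.75},
    {"jaw":-1,"linear":[-0.13,-0.7,0.63],"roll":-0.75},
    {"jaw":-1,"linear":[-0.13,-0.7,0.63],"roll":-0.75},
    {"jaw":-1,"linear":[-0.13,-0.7,0.63],"roll":-0.75},
    {"jaw":-1,"linear":[-0.13,-0.7,0.63],"roll":-0.75},
    {"jaw":-1,"linear":[-0.13,-0.7,0.63],"roll":-0.75},
    {"jaw":-1,"linear":[-0.13,-0.7,0.63],"roll":-0.75},
    {"jaw":-1,"linear":[-0.13,-0.7,0.63],"roll":-0.75},
  ],
)

```text
t: 1.6
tool_pos: [0.4175, 0.0231, 0.296]
orientation: [-0.003, 1.572, 0.001]
force: [0.7, 0.4, 0.4]
opening: 0.0931
```

Run:
```python
from h import *
snap('wrist','w1');s=read_state(); print(s['t'],s['tool_pos']);print(R.from_rotvec(s['orientation']).as_matrix().round(3))
print(pickle.load(open('pics/w1.pkl','rb')))
```

```text
1.65 [0.41747945 0.02321294 0.29604484]
[[-0.001 -0.003  1.   ]
 [-0.001  1.     0.003]
 [-1.    -0.001 -0.001]]
(array([[294.41869824,   0.        , 254.12750304],
       [  0.        , 294.41869824, 187.77537878],
       [  0.        ,   0.        ,   1.        ]]), array([[-0.00260669,  0.95417704,  0.29923133],
       [ 0.99999485,  0.00304796, -0.00100797],
       [-0.00187382,  0.29922716, -0.95418006]]), array([0.33300967, 0.02338804, 0.46105264]))
```

View pics/w1.png

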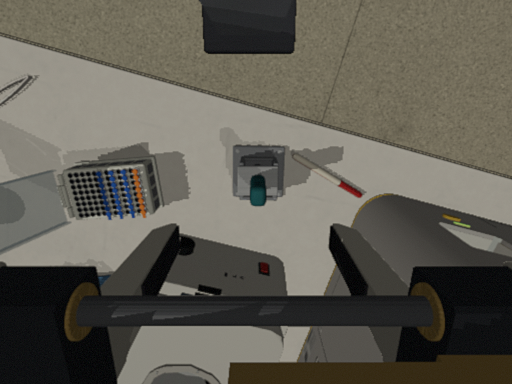

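The wrist view shows the holder at (259,172) with the roller handle at (258,190). The rack is at (112,188), with the orange strip at about (139,190). I'll enlarge both.

Run:
```python
from h import *
I=cv2.imread('pics/w1.png')
a=cv2.resize(I[135:215,220:300],None,fx=7,fy=7,interpolation=cv2.INTER_CUBIC)[:, :400]
a=cv2.resize(I[138:213,225:295],None,fx=6,fy=6,interpolation=cv2.INTER_CUBIC)[:450,:390]
b=cv2.resize(I[150:225,95:163],None,fx=6,fy=6,interpolation=cv2.INTER_CUBIC)[:450,:400]
cv2.imwrite('pics/crop1.png',np.hstack([a,b]));
```

```text
(no output)
```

View pics/crop1.png

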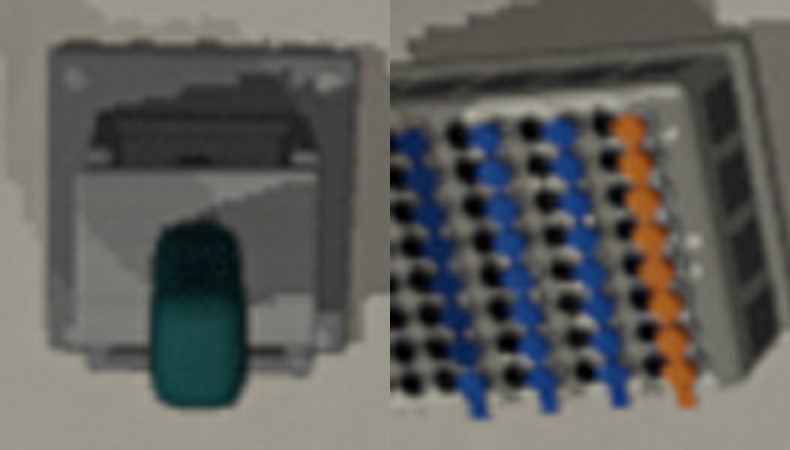

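Run:
```python
from h import *
f=lambda cx,cy,u0,v0,z: at('w1',u0+cx/6-.4,v0+cy/6-.4,z)
print('handle',f(197,348,225,138,.13),'plate',f(197,257,225,138,.059))
for a,b in ((77,168),(318,168),(77,347),(318,347)): print(f(a,b,225,138,.059))
for a,b in ((50,48),(355,48),(50,352),(358,350)): print('foot',f(a,b,225,138,.01))
c1=f(632-390,130,95,150,.0565);c8=f(677-390,378,95,150,.0565);d=c8-c1
print(c1,c8,np.hypot(*d[:2]),np.degrees(np.arctan2(d[1],d[0])))
print(read_state()['q'])
# blue strip
for a,b,z in((560,130,.0525),(615,378,.0525)): print(f(a-390,b,95,150,z))
```

```text
handle [0.44655984 0.02699204 0.13      ] plate [0.44815213 0.02762917 0.059     ]
[ 0.42667182 -0.00046452  0.059     ]
[0.42650094 0.05569119 0.059     ]
[ 0.47075225 -0.00109757  0.059     ]
[0.470564   0.05685714 0.059     ]
foot [ 0.40663858 -0.00983576  0.01      ]
foot [0.40641113 0.06826793 0.01      ]
foot [ 0.48899021 -0.01139512  0.01      ]
foot [0.48814876 0.07175256 0.01      ]
[ 0.43591326 -0.14591472  0.0565    ] [ 0.49891806 -0.1422793   0.0565    ] 0.06310959656270976 3.302349066934355
[-6.61689504e-02 -3.92376803e-01  1.82653992e+00 -1.16037947e-03
  1.70865692e+00 -1.64032710e+00]
[ 0.43698364 -0.1647668   0.0525    ]
[ 0.50061062 -0.15937787  0.0525    ]
```

Emit:
apply_moves(
  series=[
    {"jaw":-1,"linear":[0.1,0.007,0.049],"roll":0},
    {"jaw":-1,"linear":[0.2,0.007,0.049],"roll":0},
    {"jaw":-1,"linear":[0.28,0.007,0.049],"roll":0},
    {"jaw":-1,"linear":[0.33,0.007,0.049],"roll":0},
    {"jaw":-1,"linear":[0.355,0.007,0.049],"roll":0},
    {"jaw":-1,"linear":[0.355,0.007,0.049],"roll":0},
    {"jaw":1,"linear":[0.355,0.007,0.049],"roll":0},
    {"jaw":1,"linear":[0.355,0.007,0.049],"roll":0},
    {"jaw":1,"linear":[0.355,0.007,0.049],"roll":0},
    {"jaw":1,"linear":[0.355,0.007,0.049],"roll":0},
    {"jaw":1,"linear":[0.355,0.007,0.049],"roll":0},
    {"jaw":1,"linear":[0.355,0.007,0.049],"roll":0},
    {"jaw":1,"linear":[0.355,0.007,0.049],"roll":0},
  ],
  force=40,
)

```text
t: 3.28
tool_pos: [0.4466, 0.0272, 0.083]
orientation: [-0.003, 1.572, 0.002]
force: [0.9, -0.7, 0.1]
opening: 0.0279
```

Emit:
apply_moves(
  series=[
    {"jaw":1,"linear":[0,0,0],"roll":0},
    {"jaw":1,"linear":[0,0,0],"roll":0},
    {"jaw":1,"linear":[0,0,0],"roll":0},
    {"jaw":1,"linear":[0,0,0],"roll":0},
  ],
  force=40,
)

```text
t: 3.78
tool_pos: [0.4466, 0.0273, 0.083]
orientation: [-0.003, 1.572, 0.002]
force: [-0.1, -0.8, 1.3]
opening: 0.0198
```

Run:
```python
from h import *
for u,v in((213,133),(237,130)):
  for z in (0,.1,.2,.25): p=at('top0',u,v,z); print(u,v,p.round(3),proj('scene0',p).round())
a=cv2.resize(cv2.imread('pics/scene0.png')[90:230,180:360],None,fx=4,fy=4,interpolation=cv2.INTER_CUBIC)
b=cv2.imread('pics/top0.png')
cv2.imwrite('pics/crop2.png',a)
```

```text
213 133 [ 0.563 -0.082  0.   ] [267. 185.]
213 133 [ 0.54  -0.093  0.1  ] [266. 156.]
213 133 [ 0.517 -0.103  0.2  ] [264. 124.]
213 133 [ 0.506 -0.109  0.25 ] [263. 107.]
237 130 [ 0.572 -0.141  0.   ] [284. 190.]
237 130 [ 0.548 -0.146  0.1  ] [282. 160.]
237 130 [ 0.525 -0.151  0.2  ] [279. 127.]
237 130 [ 0.513 -0.154  0.25 ] [278. 109.]
```

View pics/crop2.png

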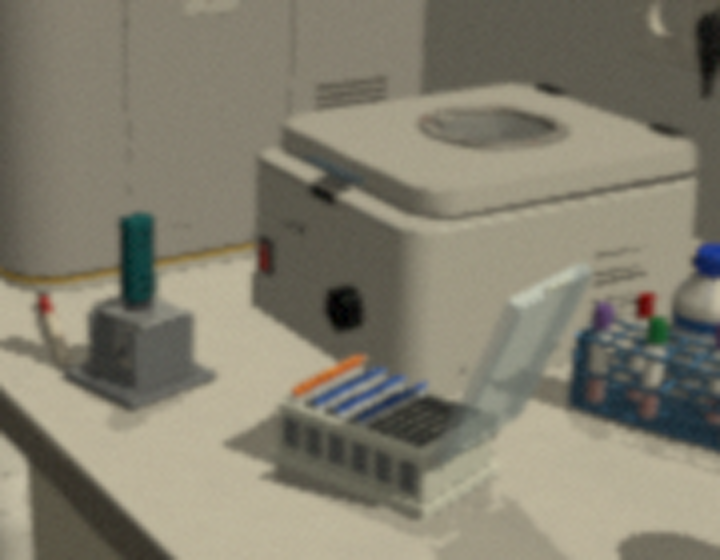

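The crop shows the centrifuge's near corner: base at scene pixel (284,189) and the lid's upper edge at about (288,138). The rack is in front of it, with the orange strip loose and the lid leaning out. I'll work out the centrifuge's height.

Run:
```python
from h import *
for z in (.14,.16,.18,.2,.22): print(z,[proj('scene0',(x,y,z)).round(1) for x,y in((.572,-.141),(.59,-.145),(.61,-.145))],[proj('top0',(x,y,z)).round(1) for x,y in((.572,-.141),(.61,-.145))])
```

```text
0.14 [array([286.4, 144.2]), array([291.6, 143.1]), array([296.1, 141.5])] [array([234. , 114.8]), array([236.4,  97.8])]
0.16 [array([286.8, 137.3]), array([292. , 136.2]), array([296.5, 134.8])] [array([233.5, 112.3]), array([235.9,  94.9])]
0.18 [array([287.1, 130.3]), array([292.4, 129.3]), array([296.9, 127.9])] [array([233. , 109.7]), array([235.5,  91.9])]
0.2 [array([287.5, 123.1]), array([292.8, 122.2]), array([297.3, 120.9])] [array([232.5, 107. ]), array([235. ,  88.8])]
0.22 [array([287.8, 115.9]), array([293.2, 115. ]), array([297.8, 113.7])] [array([231.9, 104.1]), array([234.5,  85.5])]
```

Emit:
apply_moves(
  series=[
    {"jaw":1,"linear":[-0.06,0,0],"roll":0},
    {"jaw":1,"linear":[-0.12,0,0],"roll":0},
    {"jaw":1,"linear":[-0.167,-0.05,0],"roll":0.2},
    {"jaw":1,"linear":[-0.167,-0.13,-0.009],"roll":0.5},
    {"jaw":1,"linear":[-0.167,-0.21,-0.018],"roll":0.8},
    {"jaw":1,"linear":[-0.167,-0.27,-0.018],"roll":1},
    {"jaw":1,"linear":[-0.167,-0.289,-0.018],"roll":1},
  ],
  force=40,
)

```text
t: 4.65
tool_pos: [0.4359, -0.1477, 0.183]
orientation: [0.409, 1.533, -0.411]
force: [-0.1, -0.5, -2.5]
opening: 0.0202
```

Emit:
apply_moves(
  series=[
    {"jaw":1,"linear":[0,0,0],"roll":0.34},
    {"jaw":1,"linear":[0,0,0],"roll":0.68},
    {"jaw":1,"linear":[0,0,0],"roll":1},
    {"jaw":1,"linear":[0,0,0],"roll":1},
  ],
)

```text
t: 5.15
tool_pos: [0.4359, -0.147, 0.1827]
orientation: [0.812, 1.416, -0.814]
force: [-0.0, 0.4, -2.0]
opening: 0.0199
```

Emit:
apply_moves(
  series=[
    {"jaw":1,"linear":[0,0,0],"roll":0.34},
    {"jaw":1,"linear":[0,0,0],"roll":0.68},
    {"jaw":1,"linear":[0,0,0],"roll":0.88},
    {"jaw":1,"linear":[0,0,0],"roll":0.88},
    {"jaw":1,"linear":[0,0,0],"roll":0.88},
  ],
)

```text
t: 5.78
tool_pos: [0.4359, -0.1467, 0.1826]
orientation: [1.155, 1.244, -1.159]
force: [1.1, -0.3, -2.0]
opening: 0.02
```

Run:
```python
from h import *
snap('wrist','w2');snap('top','top2');s=read_state(); print(s['t'],s['tool_pos'],s['force'],s['q']);Rt=R.from_rotvec(s['orientation']).as_matrix();print(Rt.round(3))
for n in('w2','top2'): print([proj(n,p).round(1) for p in ((.436,-.146,.0565),(.499,-.1423,.0565),(s['tool_pos']+[0,0,-.071]))])
a=cv2.imread('pics/w2.png')
b=cv2.resize(cv2.imread('pics/top2.png')[130:220,200:300],None,fx=2.6,fy=2.6)
c=np.zeros((384,784,3),np.uint8);c[:,:512]=a;c[:234,512:772]=b;cv2.imwrite('pics/v2.png',c)
```

```text
5.875 [ 0.4358637  -0.14683668  0.18259723] [-0.44488049 -0.04059433 -2.22869818] [-4.35245755e-01 -2.36262346e-01  1.90770780e+00 -1.52260767e-03
  1.47246967e+00 -5.04573127e-01]
[[-0.003  0.998  0.069]
 [-0.     0.069 -0.998]
 [-1.    -0.003  0.   ]]
[array([255.1, 180.3]), array([316.4, 181.1]), array([254.9, 199.2])]
[array([236.3, 181.7]), array([235.5, 154.9]), array([235.5, 178.9])]
```

View pics/v2.png

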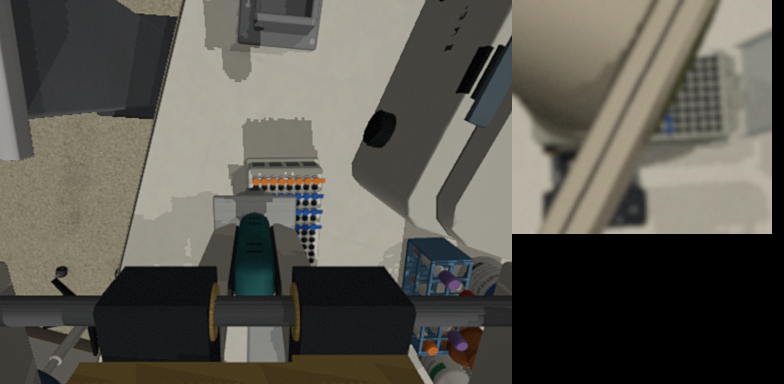

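The wrist view shows the orange caps from about (256,182) to (317,182), within 2 px of the prediction, with the roller below them in the image. I'll refine this with colour centroids.

Run:
```python
from h import *
a=cv2.imread('pics/w2.png').astype(int)
m=(a[...,2]>150)&(a[...,2]-a[...,0]>90); m[:150]=0;m[215:]=0;m[:,:230]=0;m[:,340:]=0
v,u=np.nonzero(m);print(u.min(),u.max(),v.min(),v.max(),len(u))
for lo,hi in((u.min(),u.min()+8),(278,292),(309,317)):
    k=(u>=lo)&(u<=hi); c=(u[k].mean(),v[k].mean()); print(c,at('w2',*c,.0555))
print(at('w2',u.min(),181.5,.0555),at('w2',u.max()+1,181.5,.0555))
```

```text
253 324 178 184 320
(np.float64(256.28205128205127), np.float64(181.46153846153845)) [ 0.4373584  -0.14748489  0.0555    ]
(np.float64(285.35714285714283), np.float64(181.37142857142857)) [ 0.46730605 -0.14521685  0.0555    ]
(np.float64(313.425), np.float64(180.6)) [ 0.49609663 -0.14229857  0.0555    ]
[ 0.43397851 -0.14777141  0.0555    ] [ 0.50813932 -0.14239568  0.0555    ]
```

Emit:
apply_moves(
  series=[
    {"jaw":1,"linear":[0.05,0,0],"roll":-0.02},
    {"jaw":1,"linear":[0.085,0,0],"roll":-0.02},
    {"jaw":1,"linear":[0.093,0,0],"roll":-0.02},
    {"jaw":1,"linear":[0.096,0,0],"roll":-0.02},
    {"jaw":1,"linear":[0.099,0,0],"roll":-0.02},
    {"jaw":1,"linear":[0.099,0,0],"roll":-0.02},
  ],
  force=50,
)

```text
t: 6.62
tool_pos: [0.4365, -0.1471, 0.1246]
orientation: [1.149, 1.246, -1.151]
force: [-0.4, 1.4, 3.8]
opening: 0.0196
```

Emit:
apply_moves(
  series=[
    {"jaw":1,"linear":[0.003,0,0],"roll":0},
    {"jaw":1,"linear":[0.005,0,0],"roll":0},
    {"jaw":1,"linear":[0.006,0,0],"roll":0},
    {"jaw":1,"linear":[0.006,0,0],"roll":0},
  ],
)

```text
t: 7.12
tool_pos: [0.4379, -0.1471, 0.1231]
orientation: [1.15, 1.244, -1.149]
force: [-1.4, 3.9, 10.8]
opening: 0.0196
```

Emit:
apply_moves(
  series=[
    {"jaw":1,"linear":[0.006,-0.004,0],"roll":0},
    {"jaw":1,"linear":[0.007,-0.006,0],"roll":0},
    {"jaw":1,"linear":[0.007,0.002,0],"roll":0},
    {"jaw":1,"linear":[0.007,0.01,0],"roll":0},
    {"jaw":1,"linear":[0.007,0.018,0],"roll":0},
    {"jaw":1,"linear":[0.007,0.026,0],"roll":0},
    {"jaw":1,"linear":[0.007,0.034,0],"roll":0},
    {"jaw":1,"linear":[0.007,0.042,0],"roll":0},
  ],
)

```text
t: 8.12
tool_pos: [0.4655, -0.1452, 0.1229]
orientation: [1.151, 1.239, -1.145]
force: [-2.7, 5.5, 20.0]
opening: 0.0194
```

Emit:
apply_moves(
  series=[
    {"jaw":1,"linear":[0.007,0.008,0],"roll":0},
    {"jaw":1,"linear":[0.007,0.016,0],"roll":0},
    {"jaw":1,"linear":[0.007,0.024,0],"roll":0},
    {"jaw":1,"linear":[0.007,0.032,0],"roll":0},
    {"jaw":1,"linear":[0.007,0.04,0],"roll":0},
    {"jaw":1,"linear":[0.007,0.048,0],"roll":0},
    {"jaw":1,"linear":[0.007,0.056,0],"roll":0},
    {"jaw":1,"linear":[0.007,0.06,0],"roll":0},
    {"jaw":1,"linear":[0.007,0.062,0],"roll":0},
  ],
)

```text
t: 9.25
tool_pos: [0.5058, -0.1423, 0.1223]
orientation: [1.153, 1.233, -1.14]
force: [2.3, 3.9, 10.8]
opening: 0.0199
```

Emit:
apply_moves(
  series=[
    {"jaw":1,"linear":[0.006,-0.01,0],"roll":0},
    {"jaw":1,"linear":[0.006,-0.02,0],"roll":0},
    {"jaw":1,"linear":[0.006,-0.03,0],"roll":0},
    {"jaw":1,"linear":[0.006,-0.04,0],"roll":0},
    {"jaw":1,"linear":[0.006,-0.05,0],"roll":0},
    {"jaw":1,"linear":[0.006,-0.06,0],"roll":0},
    {"jaw":1,"linear":[0.006,-0.07,0],"roll":0},
    {"jaw":1,"linear":[0.006,-0.08,0],"roll":0},
    {"jaw":1,"linear":[0.006,-0.09,0],"roll":0},
    {"jaw":1,"linear":[0.006,-0.1,0],"roll":0},
    {"jaw":1,"linear":[0.006,-0.11,0],"roll":0},
    {"jaw":1,"linear":[0.006,-0.118,0],"roll":0},
    {"jaw":1,"linear":[0.006,-0.118,0],"roll":0},
  ],
)

```text
t: 10.88
tool_pos: [0.4391, -0.1488, 0.1227]
orientation: [1.155, 1.225, -1.135]
force: [-0.8, 6.3, 23.9]
opening: 0.0196
```

Emit:
apply_moves(
  series=[
    {"jaw":1,"linear":[-0.03,0,0],"roll":-0.2},
    {"jaw":1,"linear":[-0.1,0,-0.04],"roll":-0.5},
    {"jaw":1,"linear":[-0.1,0,-0.14],"roll":-0.8},
    {"jaw":1,"linear":[-0.1,0,-0.24],"roll":-1},
    {"jaw":1,"linear":[-0.1,0,-0.28],"roll":-1},
    {"jaw":1,"linear":[-0.1,0,-0.28],"roll":-1},
  ],
)

```text
t: 11.62
tool_pos: [0.424, 0.0202, 0.1817]
orientation: [0.753, 1.413, -0.742]
force: [-0.1, -0.5, -2.1]
opening: 0.02
```

Run:
```python
from h import *
snap('scene','s3');snap('wrist','w3');s=read_state();print(s['t'],s['tool_pos'],s['force'],s['opening']);print(R.from_rotvec(s['orientation']).as_matrix().round(3))
a=cv2.resize(cv2.imread('pics/s3.png')[120:230,190:320],None,fx=4,fy=4,interpolation=cv2.INTER_CUBIC)
cv2.imwrite('pics/v3.png',a)
```

```text
11.725 [0.42420132 0.01841247 0.1816427 ] [-0.20941037 -0.59085114 -2.18469547] 0.020167660890522507
[[ 0.024  0.822  0.569]
 [-0.006  0.57  -0.822]
 [-1.     0.017  0.019]]
```

View pics/v3.png

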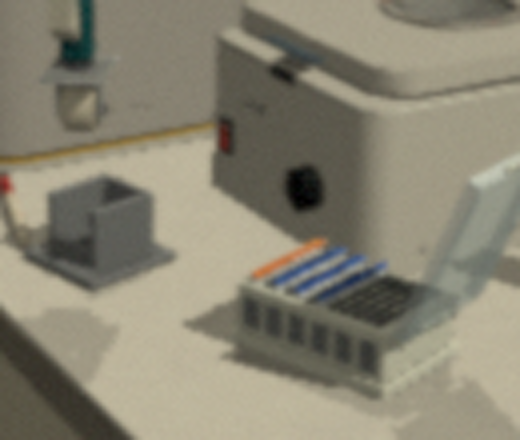

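The crop shows the orange row now looking level with the blue ones. The holder is empty, with its opening on the robot's side, and the roller is held at the upper left. I'll check the cap drop and any slip of the roller in the grip numerically.

Run:
```python
from h import *
def om(n,box):
    a=cv2.imread(f'pics/{n}.png').astype(int); m=(a[...,2]-a[...,0]).clip(40)-40.
    w=np.zeros_like(m);x0,y0,x1,y1=box;w[y0:y1,x0:x1]=m[y0:y1,x0:x1]
    v,u=np.mgrid[:384,:512];return (w*u).sum()/w.sum(),(w*v).sum()/w.sum(),w.sum()
for n in('scene0','s3'): print(n,om(n,(248,174,276,194)))
print([proj('scene0',(.468,-.1448,z)) for z in(.0565,.0525)])
a,b=[cv2.cvtColor(cv2.imread(f'pics/{n}.png'),6) for n in('w2','w3')]
t=a[205:262,234:276]
r=cv2.matchTemplate(b,t,cv2.TM_CCOEFF_NORMED);print('slip',cv2.minMaxLoc(r)[1::2])
x=np.hstack([cv2.resize(cv2.imread(f'pics/{n}.png')[160:270,200:310],None,fx=3.6,fy=3.6,interpolation=cv2.INTER_CUBIC) for n in('w2','w3')]);cv2.imwrite('pics/v4.png',x)
```

```text
scene0 (np.float64(261.5746594705731), np.float64(183.1870984322796), np.float64(3891.0))
s3 (np.float64(261.2285399853265), np.float64(184.19148936170214), np.float64(2726.0))
[array([261.28231152, 182.57342438]), array([261.25227914, 183.9220385 ])]
slip (0.8693872094154358, (234, 205))
```

View pics/v4.png

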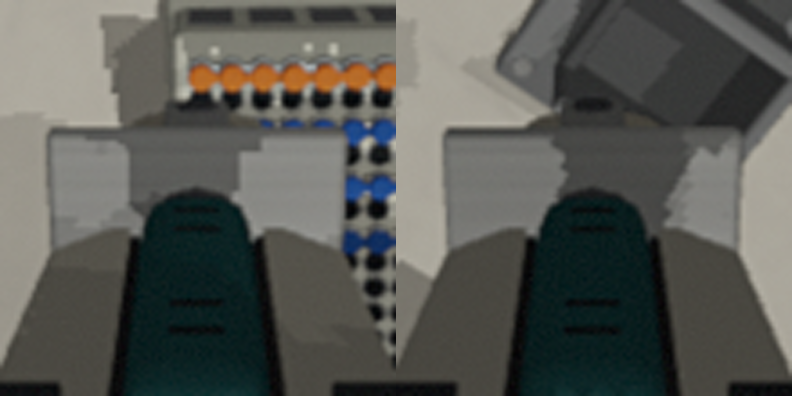

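The plate and handle sit at the same pixels in both wrist views, with the plate edge at row 128–130, so the roller did not slip. That means the wheel-height readings can be trusted: wheel bottom 51–52 mm, so the caps are home. Next I'll return the roller.

Emit:
apply_moves(
  series=[
    {"jaw":1,"linear":[0,0,0],"roll":-0.34},
    {"jaw":1,"linear":[0,0,0],"roll":-0.68},
    {"jaw":1,"linear":[0,0,0],"roll":-1},
    {"jaw":1,"linear":[0,0,0],"roll":-1},
  ],
)

```text
t: 12.22
tool_pos: [0.4244, 0.0171, 0.1816]
orientation: [0.346, 1.517, -0.348]
force: [-0.7, -0.2, -1.9]
opening: 0.02
```

Emit:
apply_moves(
  series=[
    {"jaw":1,"linear":[0,0,0],"roll":-0.34},
    {"jaw":1,"linear":[0,0,0],"roll":-0.68},
    {"jaw":1,"linear":[0,0,0],"roll":-0.84},
    {"jaw":1,"linear":[0,0,0],"roll":-0.84},
    {"jaw":1,"linear":[0,0,0],"roll":-0.84},
  ],
)

```text
t: 12.85
tool_pos: [0.4244, 0.0167, 0.1816]
orientation: [0.002, 1.546, -0.012]
force: [-0.0, -0.7, -1.5]
opening: 0.0198
```

Run:
```python
from h import *
s=read_state();M=R.from_rotvec(s['orientation']).as_matrix();print(s['t'],s['tool_pos'],s['force']);print(M.round(3),np.degrees(np.arctan2(M[1,1],M[0,1])))
o=np.array(s['tool_pos'])+.071*M[:,0];print('roller',o)
for z in(.07,.012): print((M.T@(np.array([.4466,.0273,z])-o)/.6).round(4))
```

```text
12.85 [0.4244302  0.01669933 0.18161316] [-0.00876077 -0.73031606 -1.4888581 ]
[[ 0.024  0.009  1.   ]
 [-0.007  1.    -0.009]
 [-1.    -0.006  0.024]] 89.4981584786041
roller [0.42616148 0.01622912 0.11063583]
[0.0684 0.0192 0.0322]
[0.165  0.0198 0.0299]
```

Emit:
apply_moves(
  series=[
    {"jaw":1,"linear":[0.02,0.019,0.032],"roll":0.02},
    {"jaw":1,"linear":[0.07,0.019,0.032],"roll":0.02},
    {"jaw":1,"linear":[0.07,0.019,0.032],"roll":0.02},
    {"jaw":1,"linear":[0.1,0.0195,0.031],"roll":0.02},
    {"jaw":1,"linear":[0.13,0.0195,0.0305],"roll":0.02},
    {"jaw":1,"linear":[0.15,0.0195,0.03],"roll":0.02},
    {"jaw":1,"linear":[0.16,0.0195,0.03],"roll":0.02},
    {"jaw":1,"linear":[0.164,0.0195,0.03],"roll":0.02},
    {"jaw":1,"linear":[0.164,0.0195,0.03],"roll":0.02},
  ],
)

```text
t: 13.98
tool_pos: [0.4452, 0.0276, 0.084]
orientation: [0.01, 1.546, -0.02]
force: [0.3, 0.3, -1.5]
opening: 0.0194
```

Emit:
apply_moves(
  series=[
    {"jaw":1,"linear":[0.002,0,0],"roll":0},
    {"jaw":1,"linear":[0.002,0,0],"roll":0},
    {"jaw":-1,"linear":[0.002,0,0],"roll":0},
    {"jaw":-1,"linear":[0.002,0,0],"roll":0},
    {"jaw":-1,"linear":[0.002,0,0],"roll":0},
    {"jaw":-1,"linear":[0.002,0,0],"roll":0},
    {"jaw":-1,"linear":[0.002,0,0],"roll":0},
    {"jaw":-1,"linear":[0.002,0,0],"roll":0},
    {"jaw":-1,"linear":[0.002,0,0],"roll":0},
    {"jaw":-1,"linear":[-0.06,0,0],"roll":0},
    {"jaw":-1,"linear":[-0.15,0,0],"roll":0},
    {"jaw":-1,"linear":[-0.25,0,0],"roll":0},
    {"jaw":-1,"linear":[-0.35,0,0],"roll":0},
    {"jaw":1,"linear":[-0.35,0,0],"roll":0},
    {"jaw":1,"linear":[-0.35,0,0],"roll":0},
  ],
)

```text
t: 15.85
tool_pos: [0.44, 0.029, 0.2935]
orientation: [0.01, 1.546, -0.02]
force: [0.8, 0.2, -0.1]
opening: 0.0774
```

Run:
```python
from h import *
snap('wrist','w5');s=read_state(); print(s['t'],s['tool_pos'],s['opening'],s['q'])
I=cv2.imread('pics/w5.png')
# predicted seat plate centre, handle top; lid edge for angles
print([proj('w5',p).round(1) for p in((.4466,.0273,.059),(.4466,.0273,.13))])
a=np.deg2rad(4.6);ex=np.array([np.sin(a),-np.cos(a),0]);ey=np.array([np.cos(a),np.sin(a),0])
o=np.array([.468,-.1448,0])+.0495*ex
print('rack',o,'hinge',o+.0645*ex)
for th in(1.75,1.85,1.95):
  e=o+ex*(.0645-.127*np.cos(th))+np.array([0,0,.046+.127*np.sin(th)]); print(th,e.round(3),[proj('w5',e+k*.042*ey).round() for k in(-1,1)],[proj('scene0',e+k*.042*ey).round() for k in(-1,1)],[proj('top0',e+k*.042*ey).round() for k in(-1,1)])
```

```text
15.9 [0.43947942 0.02900092 0.29248261] 0.07342626444979652 [-0.04589618 -0.35389205  1.80394805 -0.00550029  1.66819894 -1.59805804]
[array([254.1, 159.8]), array([253.6, 174.3])]
rack [ 0.47196985 -0.19414055  0.        ] hinge [ 0.47714268 -0.25843279  0.        ]
1.75 [ 0.479 -0.281  0.171] [array([-51., 182.]), array([-18., 253.])] [array([297., 159.]), array([316., 150.])] [array([301., 176.]), array([298., 136.])]
1.85 [ 0.48  -0.293  0.168] [array([-59., 182.]), array([-27., 252.])] [array([302., 161.]), array([321., 152.])] [array([307., 176.]), array([304., 136.])]
1.95 [ 0.481 -0.305  0.164] [array([-66., 182.]), array([-33., 251.])] [array([306., 164.]), array([325., 155.])] [array([312., 176.]), array([309., 137.])]
```

View pics/w5.png

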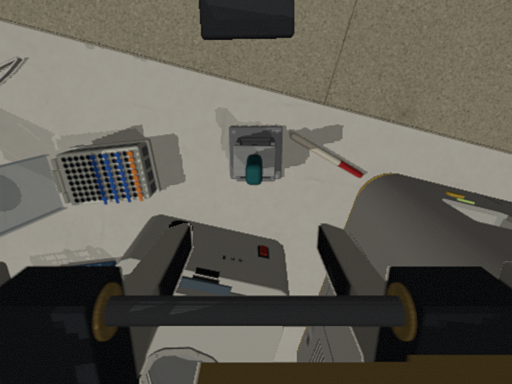

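The wrist view shows the roller hanging in its holder, handle top at (254,174) as predicted. Matched against the first pictures, the lid stands at about 1.95 rad. I'll go round to its outside.

Emit:
apply_moves(
  series=[
    {"jaw":1,"linear":[-0.01,-0.1,0.067],"roll":0},
    {"jaw":1,"linear":[-0.01,-0.2,0.067],"roll":0},
    {"jaw":1,"linear":[-0.01,-0.3,0.067],"roll":0},
    {"jaw":1,"linear":[-0.01,-0.4,0.067],"roll":0},
    {"jaw":1,"linear":[-0.01,-0.5,0.067],"roll":0},
    {"jaw":1,"linear":[-0.01,-0.6,0.067],"roll":0},
    {"jaw":1,"linear":[-0.01,-0.67,0.067],"roll":0},
    {"jaw":1,"linear":[-0.01,-0.67,0.067],"roll":0},
    {"jaw":1,"linear":[-0.01,-0.67,0.067],"roll":0},
    {"jaw":1,"linear":[0.08,-0.67,0.067],"roll":0},
    {"jaw":1,"linear":[0.17,-0.67,0.067],"roll":0},
    {"jaw":1,"linear":[0.245,-0.67,0.067],"roll":0},
    {"jaw":1,"linear":[0.245,-0.67,0.067],"roll":0},
  ],
)

```text
t: 17.52
tool_pos: [0.4731, -0.3707, 0.1441]
orientation: [0.014, 1.554, -0.014]
force: [-0.3, 0.7, 0.2]
opening: 0.0009
```

Now I'll push the lid over towards +y, up to y ≈ -0.20.

Emit:
apply_moves(
  series=[
    {"jaw":1,"linear":[0,0.04,0],"roll":0},
    {"jaw":1,"linear":[0,0.08,0],"roll":0},
    {"jaw":1,"linear":[0,0.115,0],"roll":0},
    {"jaw":1,"linear":[0,0.15,0],"roll":0},
    {"jaw":1,"linear":[0,0.185,0],"roll":0},
    {"jaw":1,"linear":[0,0.22,0],"roll":0},
    {"jaw":1,"linear":[0,0.25,0],"roll":0},
    {"jaw":1,"linear":[0,0.28,0],"roll":0},
    {"jaw":1,"linear":[0,0.28,0],"roll":0},
    {"jaw":1,"linear":[-0.1,0.25,0],"roll":0},
    {"jaw":1,"linear":[-0.2,0.25,0],"roll":0},
    {"jaw":1,"linear":[-0.25,0.25,-0.1],"roll":0},
    {"jaw":1,"linear":[-0.25,0.25,-0.1],"roll":0},
    {"jaw":1,"linear":[-0.25,0.25,-0.1],"roll":0},
  ],
)

```text
t: 19.27
tool_pos: [0.4133, -0.2202, 0.293]
orientation: [0.014, 1.554, -0.015]
force: [1.0, -0.4, -0.5]
opening: 0.0006
```

Run:
```python
from h import *
snap('scene','s6');snap('wrist','w6');s=read_state(); print(s['t'],s['tool_pos'],s['force'])
a=cv2.resize(cv2.imread('pics/s6.png')[120:260,190:330],None,fx=2.74,fy=2.74,interpolation=cv2.INTER_CUBIC)[:384,:288*2//2]
cv2.imwrite('pics/v6.png',np.hstack([cv2.imread('pics/w6.png'),a]))
```

```text
19.375 [ 0.41339755 -0.21961312  0.29169151] [-0.55865573  0.00563147  0.2825009 ]
```

View pics/v6.png

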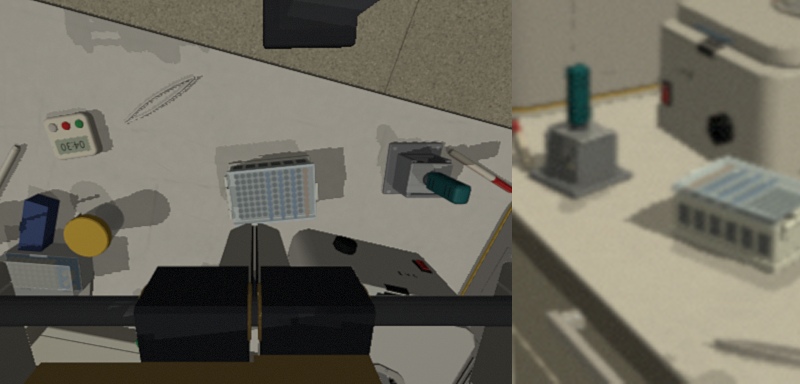

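The lid lies closed over the rack: (228–317,165–220) in the wrist view, and flush in the scene crop. The roller hangs upright in its holder. I'll let things settle for half a second, check nothing is moving, and hand in.

Emit:
apply_moves(
  series=[
    {"jaw":1,"linear":[0,0,0],"roll":0},
    {"jaw":1,"linear":[0,0,0],"roll":0},
    {"jaw":1,"linear":[0,0,0],"roll":0},
    {"jaw":1,"linear":[0,0,0],"roll":0},
  ],
)

```text
t: 19.88
tool_pos: [0.4135, -0.2195, 0.2916]
orientation: [0.015, 1.556, -0.013]
force: [-1.0, -0.7, -0.1]
opening: 0.0004
```

Run:
```python
from h import *
snap('scene','s7');d=cv2.absdiff(cv2.imread('pics/s6.png'),cv2.imread('pics/s7.png'))
print('rack diff',d[160:215,245:310].mean(),'holder',d[140:195,195:235].mean(),'background',d[300:370,300:500].mean())
print(read_state()['t'],close_job())
```

```text
rack diff 1.4623776223776224 holder 1.4934848484848484 background 1.4085238095238095
the job is handed in; nothing more can be done
19.925 None
```

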